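# Start a bench test of a cordless drill

## Task

Start the drill's bench test by touch alone, in this order: push the battery dock's steel lock slide fully home towards the battery, then press the raised end of the big rocker on the bench supply fully down so that it stays on, then press the large round button of the push-button station fully down for a moment and let it come up again. Pick nothing up, do not press the station's two small buttons, and leave the station and the loose things on the bench where they are.

Things in the scene. Friction and masses are not known exactly. Their poses are not given: they have to be found in the camera images.
- dock: Battery dock bolted to the bench: an aluminium plate 220 x 110 x 16 mm with a black and yellow battery (75 x 74 mm, top at 75 mm) seated on its +x end and, in front of it, a steel lock slide between two low dark rails (tops at 28 mm; the plate in front of the slide is otherwise bare from there to its -x end at x = -100 mm). Origin on the bench, 10 mm to the -x side of the plate's middle; z up, +x is the direction in which the slide is pushed home.
- latch (a joint): Travel of the lock slide along the dock's +x, in m: it starts at 0 to 0.008 (out), end stop and fully home at 0.040. It stays where it is left; friction about 4 N.
- latch_face (a point): Middle of the flat upright face of the slide's thumb plate, on the -x side, where it is pushed; it moves with the slide. The plate is 46 mm wide (dock's y), 8 mm thick and stands from 30 to 66 mm above the bench; this point is at 48 mm. Same axes as the dock. At joint 0 it is at x = -32 mm in the dock's frame.
- supply: Bench supply, a grey box fixed to the bench, 180 (x) x 130 (y) x 75 mm high, with one big white rocker on top, and at its +x end a small display and two brass posts 14 mm high. Origin on the bench under its centre, z up.
- rocker (a joint): Rocker angle in rad: starts at 0 to 0.04 (off: the +x end is raised), 0.30 is the stop (on: the +x half lies level and the other end is raised). It turns about the supply's y axis, 14 mm above the box's top (89 mm above the bench) and at x = -25 mm in the supply's frame; stays where it is left; friction about 0.1 N m, that is some 3 to 7 N pressed near the end.
- rocker_end (a point): Point on the upper face of the rocker's +x half, 34 mm from its axis and 10 mm from its end, to be pressed straight down; it moves with the rocker, from about 105 mm above the bench (off) down to 95 mm (on). The rocker is 42 mm wide and 88 mm long, each half 44 mm. When off, its x axis is level along the supply's x.
- station: Push-button station, a loose grey box standing on rubber feet, 85 (x) x 190 (y) x 50 mm high, about 1.1 kg, with three black round buttons in a row along y in steel collars: the large one towards +y, two small ones beyond the middle. Origin under its centre on the bench, z up.
- start (a joint): Depth of the large button in m: 0 is up, 0.007 fully down. It springs back; about 1.5 N to begin, 5 N fully down.
- start_top (a point): Centre of the top of the large button (42 mm diameter), 73 mm above the bench when up, at y = +50 mm in the station's frame; moves with the button.
- key_a (a joint): Depth of the small button (18 mm diameter, top at 70 mm) at y = -22 mm on the station, in m: 0 up, 0.004 down. Not to be pressed.
- key_b (a joint): Depth of the small button at the end, y = -66 mm on the station, like the other. Not to be pressed.
- chuck: Loose drill chuck, steel, 38 mm diameter, 56 mm high, standing between two of the devices. Origin under its centre. Leave alone.
- oiler: Loose small white bottle with a black cap, 34 mm diameter, 82 mm high, standing between two of the devices. Origin under its centre. Leave alone.
- battery: Loose spare battery, black and yellow, 75 x 66 x 67 mm, standing behind the devices. Origin under its centre. Leave alone.
- driver: Loose screwdriver, about 200 mm long, lying along its x axis at the right (origin near its middle). Leave alone.
- mug: Loose white mug, 76 mm diameter, 90 mm high, at the left. Origin under its centre. Leave alone.
- gear: Loose steel gear with a hub, 64 mm diameter, 40 mm high, behind the devices. Origin under its centre. Leave alone.
- tray: Loose grey parts tray with compartments, 140 x 100 x 35 mm, at the right. Origin under its centre. Leave alone.

How it is judged:
On the way, in this order (a step that is already met when the one before it is completed fails the run):
1. the lock slide is pushed home (value of joint latch above 0.036 m), for 0.1 s.
2. the rocker is pressed over to on (value of joint latch above 0.036 m and value of joint rocker above 0.26 rad), for 0.1 s.
3. the large button is pressed fully down (all of step 2 and value of joint start above 0.0055 m), for 0.1 s.
At the end, for the whole second after the job is handed in: The lock slide is within 4 mm of its end stop, the rocker is on (within 0.04 rad of its stop), the large button has been pressed at least 5.5 mm for 0.1 s and is up again (within 1.5 mm), and the station and every loose thing are within 30 mm of where they stood, the station flat and at rest (all of step 2 and value of joint start below 0.0015 m and value of joint each of key_a, key_b below 0.002 m and linear speed of station below 0.02 m/s and angle between station's own z axis and vertical below 0.1 rad and distance of each of chuck, oiler, battery, driver, mug, gear, tray, station from where it was at the start of the episode below 0.03 m); the robot touches nothing.
It fails at once if the rocker is pressed over before the lock slide is home (value of joint rocker above 0.2 rad and value of joint latch below 0.034 m).
It fails at once if the large button is pressed before the rocker is on (value of joint start above 0.003 m and value of joint rocker below 0.24 rad).
It fails at once if a small button of the station is pressed (value of joint any of key_a, key_b above 0.002 m).
It fails at once if the station is lifted, tipped or shoved aside (height (world z) of station above 0.012 m or angle between station's own z axis and vertical above 0.15 rad or distance of station from where it was at the start of the episode above 0.03 m).
It fails at once if a loose bystander is lifted, knocked over or displaced by more than 30 mm (distance of any of chuck, oiler, battery, driver, mug, gear, tray from where it was at the start of the episode above 0.03 m or angle between any of chuck, oiler, battery, mug, gear, tray's own z axis and vertical above 0.5 rad).
It also fails if it takes over 61 s, if anything falls off the work surface, if the arm or the gripper's body presses on something with over 40 N, if the wrist force passes 120 N, or if a joint passes its speed limit or range.

## Robot

A 7-joint arm with a two-finger parallel gripper is mounted at the origin on the work surface. World frame = base frame: x ahead of the robot, y to its left, z up, the work surface at z = 0. Lengths are in m, angles in rad, forces in N, time in s.
With the tool pointing down it reaches from about 0.4 to 0.875 m from the base axis. Payload 6.5 kg.
Tool frame: the origin (TCP) lies midway between the tips of the shut fingers; the grasp point (between the pads) lies manip.grip_depth behind it (manip.grip_depth is the distance from the TCP to the grasp point, in m); z points along the fingers, y is the direction in which the jaws open and shut (so a half turn about z gives the same grasp; the last joint's range is limited). The gripper opens to 88 mm and grips with 3 to 60 N. Pads are 18 mm wide; open, the fingers measure 123 mm over their backs; the gripper's body (75 mm by 187 mm) begins 45 mm behind the grasp point.
Start: joints at [1.245, 0.536, -0.004, 1.538, 0.003, 1.067, -0.071], TCP at [0.167, -0.628, 0.239] pointing down, gripper open.
Joint ranges: [-2.7, 2.7], [-0.37, 2.16], [-1.27, 1.26], [0.24, 2.4], [-1.31, 4.45], [0.19, 1.91], [-2.76, 2.76]. Speed limits (rad/s): [2.39, 2.39, 3.14, 3.14, 3.14, 3.14, 3.14].

## Interface

Orientations are given as a unit quaternion [w, x, y, z].
In Python, from cell import manip, optics, job gives the robot as it stands.
- The arm moves only by the shell command python3 -m handwheel 'ROWS' [OPENING] [FORCE]. ROWS is JSON, a list of rows, each a list of 6 numbers: the shift along the tool's x, y, z in mm, then the turn, a rotation vector about the tool's x, y, z in degrees. A call has exactly 5 rows; each row is the pose to reach, as a shift and turn from the pose commanded when the call began, along the tool's axes at that moment; what a row does not reach only later rows make up. A row lasts 1/10 s, in which the tool goes at most 50 mm and 8.59 degrees, less where a joint would pass 70% of its speed; a pose out of reach is approached as far as the arm can. A call with a gripper value outside its range is refused whole. OPENING is the opening, from 0 (shut) to 1 (fully open), set as the call begins (- or left out, the last holds). The fingers move at their own pace and stop on an object; FORCE is the grip in N (left out, the last holds). Time passes only in rows, so rows that repeat a pose let the fingers close, or fill a call up. It gives the time, the measured TCP pose, the force and the opening at its end, in the units of the state.
- manip.observe(): the state, without advancing time (a new reading comes with each control period).
- optics.read_camera(name): name is "side" or "top"; returns (picture, depth): 400x640x3 uint8, red, green, blue; 400x640 float32, m along the optical axis (not along the pixel's ray), 0 where there is no reading.
- optics.camera_params(name): a dict with "mtx" (3x3 intrinsics, pixels), "k1" (the pictures are not rectified: a ray, as slopes to the right and down, at radius r is drawn at 1 + k1 r^2 times it, then the intrinsics apply), "extrinsics" (4x4, takes a point from camera to world coordinates). Camera axes: x right, y down, z forward; pixel columns grow to the right and rows downward; lengths in m; the calibration is good to about 2 mm. A picture is of the moment at which its call begins. camera_params takes no time and is no camera call.
- job.close_job(): hands the job in, once; it reports no verdict.
The state is a dict: "time_s": time; "qpos": joint angles; "joint_vel": joint speeds; "tau": joint torques, N m; "ee_pos": TCP position; "eef_rot": TCP orientation; "contact_force": force on the tool from outside, world axes, zero at the start; "ft_torque": the same for the moment, N m; "width": finger opening in m.
Only numpy, scipy, OpenCV 4.12 (cv2) and the standard library are available. Lean on these libraries where they do the work, as an engineer would, in place of code of your own. Each camera call takes 0.05 s, during which the arm holds its last target. There are 200 camera calls.

## Working session

There is one attempt and no reset: what is moved stays moved. The work goes in short steps, Python scripts to look and compute and a shell command to move; the robot and the scene stay as the last step left them, time stands still between calls to the robot, and variables do not carry over. Pictures are saved under pics/ and viewed, about 8 in all and at most 12, crops included, and the job is handed in when it is done.

```bash
ls; mkdir -p pics
cat > h.py <<'E'
import numpy as np, cv2
from cell import manip, optics, job
def cloud(name):
    p,d=optics.read_camera(name); c=optics.camera_params(name); K=np.array(c["mtx"]);E=np.array(c["extrinsics"])
    v,u=np.mgrid[:400,:640]
    xd=(u-K[0,2])/K[0,0]; yd=(v-K[1,2])/K[1,1]; x,y=xd.copy(),yd.copy()
    for _ in range(20):
        s=1+c["k1"]*(x*x+y*y); x,y=xd/s,yd/s
    P=np.stack([x*d,y*d,d],-1)@E[:3,:3].T+E[:3,3]
    P[d==0]=np.nan
    return p,P
E
python3 - <<'E'
from h import *
for n in("top","side"):
    p,P=cloud(n); np.savez(n+"0.npz",p=p,P=P); cv2.imwrite(f"pics/{n}0.png",p[:,:,::-1])
    print(optics.camera_params(n))
print(manip.observe(), manip.grip_depth)
E
```

```text
pics
{'mtx': array([[464.32171196,   0.        , 315.26610359],
       [  0.        , 464.32171196, 207.27739722],
       [  0.        ,   0.        ,   1.        ]]), 'k1': -0.039530148521857975, 'extrinsics': array([[-0.00641076, -0.98201282,  0.18870537,  0.2741488 ],
       [-0.99982822,  0.00957649,  0.01586902,  0.00284468],
       [-0.01739072, -0.18857122, -0.98190552,  1.69562155],
       [ 0.        ,  0.        ,  0.        ,  1.        ]])}
{'mtx': array([[388.07830016,   0.        , 320.5066922 ],
       [  0.        , 388.07830016, 201.91251755],
       [  0.        ,   0.        ,   1.        ]]), 'k1': -0.08591417612807803, 'extrinsics': array([[ 0.99751437, -0.04856409,  0.05105494,  0.53679413],
       [-0.07045382, -0.69929503,  0.71135273, -0.82667597],
       [ 0.00115627, -0.71318159, -0.70097837,  0.90327779],
       [ 0.        ,  0.        ,  0.        ,  1.        ]])}
{'time_s': 0.1, 'qpos': array([ 1.24481305,  0.53708162, -0.00442014,  1.53873863,  0.00263246,
        1.06728368, -0.07119363]), 'joint_vel': array([-0.00080288, -0.00118103,  0.00021522, -0.001388  , -0.00133888,
       -0.00013381, -0.00019076]), 'tau': array([ 2.07416240e-03, -5.72072947e+01,  9.93386395e-01, -2.52228999e+01,
       -5.62566554e-02,  1.34290295e-02,  4.70569137e-05]), 'ee_pos': array([ 0.16679846, -0.62768401,  0.23794647]), 'eef_rot': array([-7.33378813e-04,  9.91570614e-01,  1.29565233e-01, -1.71138569e-04]), 'contact_force': array([-0.28128038,  1.36308566, -0.22944333]), 'ft_torque': array([-0.03911233,  0.00378637,  0.01860719]), 'width': 0.08802247303984208} 0.0187
```

View pics/top0.png

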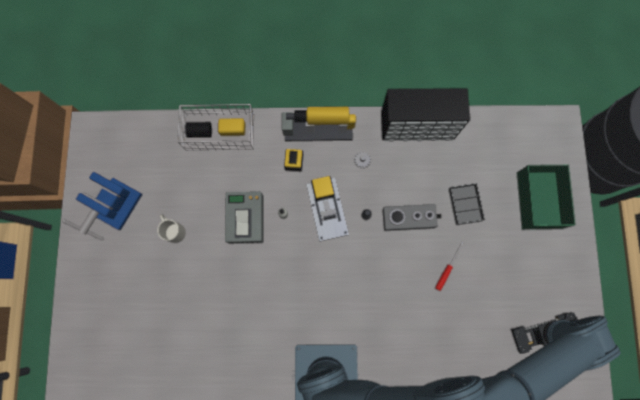

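View pics/side0.png

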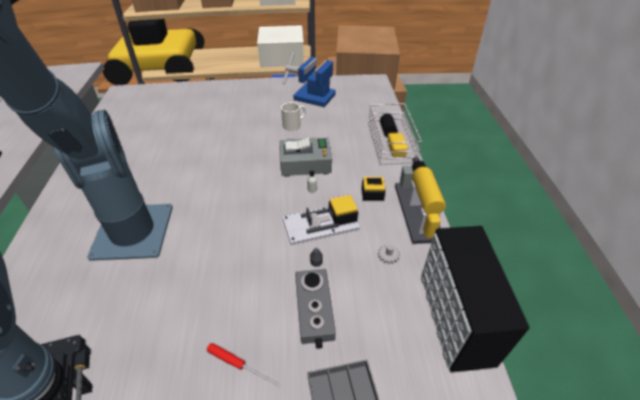

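Top view: supply at (244,217), dock (327,208, battery end up), station (410,217, large button at (398,216)), chuck (367,214), oiler (283,212). Now I'll measure them.

Run:
```python
from h import *
z=np.load("top0.npz");p,P=z["p"],z["P"]
cv2.imwrite("pics/crop.png",cv2.resize(p[160:260,215:455,::-1],(800,333),interpolation=cv2.INTER_CUBIC))
def box(n,u0,u1,v0,v1,z0,z1):
    m=np.zeros((400,640),bool);m[v0:v1,u0:u1]=1
    m&=(P[...,2]>z0)&(P[...,2]<z1); q=P[m]
    r=cv2.minAreaRect(q[:,:2].astype(np.float32)*1000)
    print(n,m.sum(),"z med %.4f"%np.median(q[:,2]),"rect",np.round(cv2.boxPoints(r)).tolist(),"c",np.round(r[0],1),np.round(r[1],1),round(r[2],1))
box("bench",180,220,260,300,-.05,.05)
box("supply",215,272,180,252,.06,.085)
box("supplyall",215,272,180,252,.03,.2)
box("rocker",215,272,180,252,.083,.13)
box("dockplate",300,352,170,245,.010,.023)
box("dockbatt",300,352,170,245,.069,.085)
box("thumb",300,352,195,245,.045,.07)
box("station",378,437,200,235,.04,.057)
box("startbtn",378,412,200,235,.064,.085)
box("keys",408,437,200,235,.06,.085)
box("chuck",355,377,200,228,.03,.085)
box("oiler",274,292,200,225,.03,.1)
```

```text
bench 1592 z med -0.0008 rect [[266.0, 379.0], [408.0, 379.0], [408.0, 531.0], [267.0, 531.0]] c [337.2 454.9] [152.2 141.3] 90.0
supply 1501 z med 0.0748 rect [[465.0, 351.0], [468.0, 220.0], [649.0, 224.0], [646.0, 355.0]] c [556.7 287.2] [181.3 131.3] 1.2
supplyall 1925 z med 0.0755 rect [[464.0, 352.0], [465.0, 219.0], [648.0, 222.0], [646.0, 354.0]] c [555.8 286.7] [182.6 132.6] 0.8
rocker 357 z med 0.0960 rect [[480.0, 338.0], [487.0, 223.0], [629.0, 232.0], [622.0, 347.0]] c [554.5 285.3] [142.4 115.5] 3.6
dockplate 939 z med 0.0160 rect [[462.0, 82.0], [464.0, -100.0], [741.0, -96.0], [738.0, 86.0]] c [601.3  -7.1] [276.5 182. ] 0.8
dockbatt 331 z med 0.0747 rect [[544.0, 8.0], [560.0, -56.0], [702.0, -21.0], [687.0, 42.0]] c [623.3  -6.6] [146.6  65.5] 13.6
thumb 89 z med 0.0596 rect [[546.0, 31.0], [549.0, -41.0], [637.0, -39.0], [635.0, 34.0]] c [591.6  -3.9] [88.5 72.3] 1.8
station 866 z med 0.0495 rect [[507.0, -219.0], [514.0, -406.0], [600.0, -402.0], [593.0, -215.0]] c [ 553.5 -310.5] [ 86.  187.6] 2.4
startbtn 130 z med 0.0719 rect [[513.0, -253.0], [536.0, -293.0], [583.0, -267.0], [560.0, -226.0]] c [ 548.1 -259.9] [53.9 46.7] 29.7
keys 105 z med 0.0645 rect [[520.0, -390.0], [585.0, -391.0], [586.0, -306.0], [521.0, -306.0]] c [ 553.2 -348.1] [84.2 65.1] 89.3
chuck 74 z med 0.0430 rect [[551.0, -172.0], [585.0, -173.0], [586.0, -140.0], [552.0, -139.0]] c [ 568.4 -156.3] [33.  33.9] 88.2
oiler 73 z med 0.0577 rect [[550.0, 141.0], [579.0, 128.0], [592.0, 155.0], [563.0, 169.0]] c [571.2 148.4] [30.4 31.9] 64.6
```

View pics/crop.png

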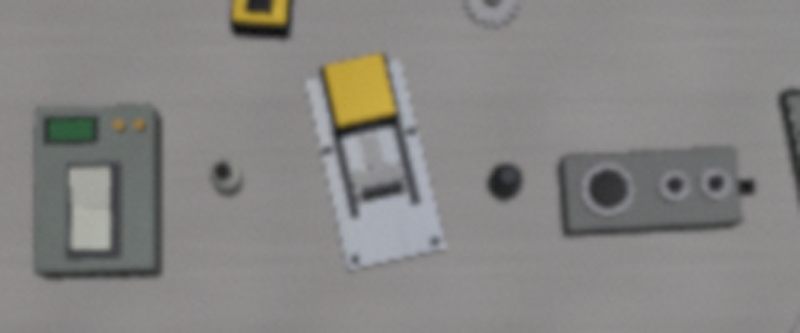

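The crop shows: the dock is yawed about +14° (battery top centred near (360,90), slide thumb plate near (382,185)), the rocker is centred near (90,208), and the large button is at (607,190). Next I'll refine the dock, rocker and button poses.

Run:
```python
from h import *
z=np.load("top0.npz");p,P=z["p"],z["P"]
c=optics.camera_params("top");K=np.array(c["mtx"]);E=np.array(c["extrinsics"])
def ray(uv,h):
    n=cv2.undistortPoints(np.float32(uv).reshape(-1,1,2),K,np.array([c["k1"],0,0,0])).reshape(-1,2)
    d=np.c_[n,np.ones(len(n))]@E[:3,:3].T
    return (E[:3,3]+d*((h-E[2,3])/d[:,2])[:,None])[:,:2]*1000
hsv=cv2.cvtColor(p,cv2.COLOR_RGB2HSV)
def rect(n,m,roi,h):
    k=np.zeros((400,640),np.uint8);u0,u1,v0,v1=roi;k[v0:v1,u0:u1]=m[v0:v1,u0:u1]
    cs,_=cv2.findContours(k,cv2.RETR_EXTERNAL,cv2.CHAIN_APPROX_NONE);ct=max(cs,key=cv2.contourArea)
    w=ray(ct.reshape(-1,2),h);r=cv2.minAreaRect(w.astype(np.float32))
    print(n,cv2.contourArea(ct),np.round(r[0],1),np.round(r[1],1),round(r[2],1));return w
V,S,H=hsv[...,2].astype(int),hsv[...,1],hsv[...,0]
print("bg V",V[260:280,300:320].mean(),"plate V",V[232,328])
rect("batt",((S>120)&(H>15)&(H<35)).astype(np.uint8),(300,352,165,205),.075)
rect("rockwhite",((V>165)&(S<60)).astype(np.uint8),(230,255,205,242),.098)
rect("start",(V<75).astype(np.uint8),(388,408,205,228),.073)
rect("plate",(V>V[260:280,300:320].mean()+15).astype(np.uint8),(300,352,170,245),.016)
# front edge of plate (crop corners), heights of thumb
print(ray([[215+350/3.333,160+268/3.333],[215+445/3.333,160+245/3.333]],.016))
for v in range(204,224): print(v,np.round(P[v,318:338,2]*1000).astype(int))
z=np.load("side0.npz");p,P=z["p"],z["P"]
q=P[195:245,280:345].reshape(-1,3);a=np.radians(13.6)
q=q[(q[:,2]>.036)&(q[:,2]<.068)&(q[:,0]<.62)&(abs(q[:,1])<.06)]
print(len(q),np.round(q[:60]*1000))
```

```text
bg V 138.775 plate V 179
batt 323.0 [659.2   3. ] [72.2 65.4] 13.4
rockwhite 85.0 [513.7 286.1] [31.8 42.3] 89.5
start 68.5 [ 550.7 -259.7] [33.2 33.8] 26.1
plate 527.0 [548.4 -23.1] [129.5 108.4] 12.7
[[474.17008537  13.53142446]
 [498.51323398 -90.45653906]]
204 [13  9 13 22 21 13 24 33 23 25 26 16 10 17 13 15 15 29 24 35]
205 [26 19 17 12 18 18 27 26 21 30 26 20 12  6 19 13  7 26 31 32]
206 [27 19 11 10  9 15 23 31 18 27 25 28 12 11 25 18 12 24 22 33]
207 [                  29                   20                   15
 -9223372036854775808                   19                   14
                   28                   23                   32
                   23                   32                   26
                   16                   17                   18
                   20                   20                   32
                   25                   25]
208 [                  32                   10                   16
                   11                   13                   11
                   12                   35 -9223372036854775808
             
[... 2389 characters left out ...]
5.  65.]
 [560. -24.  64.]
 [563. -26.  66.]
 [554. -16.  52.]
 [557. -28.  65.]
 [560. -31.  67.]
 [563. -29.  65.]
 [566. -28.  64.]
 [557. -25.  57.]
 [559. -35.  67.]
 [563. -33.  64.]
 [565. -34.  66.]
 [554. -11.  38.]
 [557. -24.  51.]
 [559. -36.  64.]
 [562. -39.  67.]
 [565. -38.  66.]
 [557. -25.  48.]
 [559. -37.  60.]
 [562. -42.  65.]
 [565. -38.  61.]
 [556. -28.  46.]
 [559. -39.  58.]
 [562. -41.  60.]
 [565. -40.  58.]
 [556. -26.  40.]
 [559. -36.  50.]
 [562. -42.  57.]
 [565. -39.  53.]
 [559. -32.  42.]
 [562. -38.  48.]
 [565. -37.  47.]
 [559. -38.  44.]
 [562. -39.  45.]
 [565. -42.  48.]
 [559. -36.  37.]]<stdin>:22: RuntimeWarning: invalid value encountered in cast
```

Dock yaw is about 13.4°, with the thumb face near (554,-21). The tool's yaw of 14.9° already nearly matches it. I'm moving there with the fingers shut.

```bash
python3 -m handwheel '[[40,-25,0,0,0,0],[80,-50,0,0,0,0],[120,-75,0,0,0,0],[160,-100,0,0,0,0],[200,-127,0,0,0,0]]' 0 20
python3 -m handwheel '[[39,-25,0,0,0,0],[78,-50,0,0,0,0],[116,-76,0,0,0,0],[142,-118,0,0,0,0],[166,-161,0,0,0,0]]'
python3 -m handwheel '[[25,-42,0,0,0,0],[50,-84,0,0,0,0],[75,-126,0,0,0,0],[100,-168,0,0,0,0],[124,-199,0,0,0,0]]'
```

```text
time_s: 0.6
ee_pos: [0.3285, -0.4525, 0.2385]
eef_rot: [-0.0, 0.992, 0.129, -0.0]
contact_force: [0.5, -0.7, 1.0]
width: 0.0504
time_s: 1.1
ee_pos: [0.4474, -0.2538, 0.2384]
eef_rot: [-0.0, 0.992, 0.13, -0.0]
contact_force: [1.0, 0.4, 0.0]
width: 0.0102
time_s: 1.6
ee_pos: [0.5152, -0.0284, 0.2386]
eef_rot: [-0.0, 0.991, 0.131, -0.0]
contact_force: [0.8, -0.4, 0.3]
width: 0.0007
```

```bash
python3 -m handwheel '[[0,2,48,0,0,0],[-1,2,96,0,0,0],[-1,2,144,0,0,0],[-1,2,180,0,0,0],[-1,2,192,0,0,0]]' && python3 -m handwheel '[[0,0,0,0,0,0],[7,0,0,0,0,0],[14,0,0,0,0,0],[20,0,0,0,0,0],[26,0,0,0,0,0]]'
python3 - <<'E'
from h import *
p,P=cloud("side");np.savez("side1.npz",p=p,P=P)
cv2.imwrite("pics/s1.png",cv2.resize(p[120:300,220:420,::-1],(640,576),interpolation=cv2.INTER_CUBIC))
E
```

```text
time_s: 2.1
ee_pos: [0.512, -0.0337, 0.0433]
eef_rot: [-0.0, 0.992, 0.13, -0.003]
contact_force: [0.6, 0.3, 0.2]
width: 0.0004
time_s: 2.6
ee_pos: [0.5417, -0.027, 0.0478]
eef_rot: [0.0, 0.992, 0.13, 0.001]
contact_force: [-0.1, -0.1, -1.2]
width: 0.0006
```

View pics/s1.png

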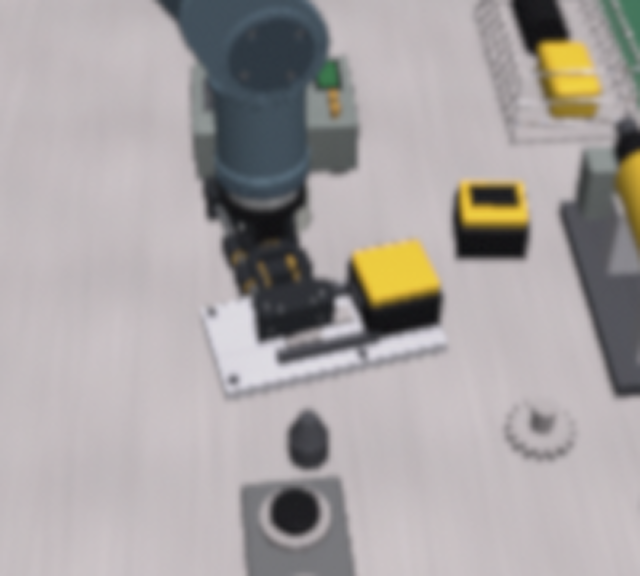

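The side view shows the fingers over the plate just short of the slide, clear of the battery and the chuck. Pushing now.

```bash
python3 -m handwheel '[[4,0,0,0,0,0],[8,0,0,0,0,0],[12,0,0,0,0,0],[16,0,0,0,0,0],[20,0,0,0,0,0]]' && python3 -m handwheel '[[4,0,0,0,0,0],[7,0,0,0,0,0],[10,0,0,0,0,0],[12,0,0,0,0,0],[14,0,0,0,0,0]]'
```

```text
time_s: 3.15
ee_pos: [0.5591, -0.0227, 0.0465]
eef_rot: [0.0, 0.992, 0.129, -0.001]
contact_force: [-3.4, -4.5, 1.1]
width: 0.0004
time_s: 3.65
ee_pos: [0.5728, -0.0191, 0.0464]
eef_rot: [0.0, 0.992, 0.129, -0.0]
contact_force: [-2.9, -4.1, 0.6]
width: 0.0005
```

```bash
python3 -m handwheel '[[2,0,0,0,0,0],[4,0,0,0,0,0],[6,0,0,0,0,0],[7,0,0,0,0,0],[8,0,0,0,0,0]]' && python3 -m handwheel '[[1,0,0,0,0,0],[2,0,0,0,0,0],[3,0,0,0,0,0],[3,0,0,0,0,0],[3,0,0,0,0,0]]'
```

```text
time_s: 4.15
ee_pos: [0.5805, -0.0167, 0.0464]
eef_rot: [0.0, 0.992, 0.129, -0.0]
contact_force: [-3.3, -4.1, 0.7]
width: 0.0004
time_s: 4.65
ee_pos: [0.5817, -0.0163, 0.0465]
eef_rot: [0.0, 0.992, 0.129, -0.002]
contact_force: [-8.5, -4.3, 4.0]
width: 0.0004
```

```bash
python3 -m handwheel '[[1,0,0,0,0,0],[2,0,0,0,0,0],[3,0,0,0,0,0],[3,0,0,0,0,0],[3,0,0,0,0,0]]'
```

```text
time_s: 5.15
ee_pos: [0.5818, -0.0163, 0.0463]
eef_rot: [0.001, 0.992, 0.129, -0.005]
contact_force: [-17.2, -5.7, 13.0]
width: 0.0003
```

The slide is at its end stop: position stalled at x=0.582, as predicted, and force rose steeply to 17 N. Retreating and going to the rocker.

```bash
python3 -m handwheel '[[-15,0,0,0,0,0],[-35,0,-2,0,0,0],[-45,0,-40,0,0,0],[-45,0,-85,0,0,0],[-45,0,-125,0,0,0]]' && python3 -m handwheel '[[0,0,0,0,0,0],[10,-40,0,0,0,0],[20,-80,0,0,0,0],[40,-120,0,0,0,0],[60,-160,0,0,0,0]]' && python3 -m handwheel '[[14,-45,0,0,0,0],[28,-90,0,0,0,0],[42,-130,0,0,0,0],[42,-130,0,0,0,0],[42,-130,0,0,0,0]]'
python3 - <<'E'
from h import *
p,P=cloud("side");z0=np.load("side0.npz")
b=[a[180:260,270:370,::-1] for a in (z0["p"],p)]
cv2.imwrite("pics/s2.png",cv2.resize(np.hstack(b),(800,320),interpolation=cv2.INTER_CUBIC))
q=P[195:245,280:345].reshape(-1,3)
q=q[(q[:,2]>.05)&(q[:,2]<.07)&(q[:,0]<.66)&(abs(q[:,1])<.06)]
print(len(q),np.round(np.percentile(q*1000,[5,50,95],axis=0)))
s=manip.observe();R=__import__("scipy.spatial.transform",fromlist=["Rotation"]).Rotation.from_quat(np.roll(s["eef_rot"],-1))
print(s["ee_pos"],R.inv().apply(np.array([.566,.2865,.14])-s["ee_pos"])*1000)
E
```

```text
time_s: 5.65
ee_pos: [0.5444, -0.0247, 0.1742]
eef_rot: [-0.001, 0.991, 0.13, 0.002]
contact_force: [0.7, -0.3, -0.4]
width: 0.0007
time_s: 6.15
ee_pos: [0.5605, 0.1469, 0.1718]
eef_rot: [-0.001, 0.992, 0.13, 0.001]
contact_force: [0.2, -0.3, -0.3]
width: 0.0005
time_s: 6.65
ee_pos: [0.5666, 0.2825, 0.1712]
eef_rot: [-0.001, 0.991, 0.131, 0.0]
contact_force: [0.2, -0.3, -0.3]
width: 0.0007
141 [[592. -36.  51.]
 [629. -19.  60.]
 [656.  19.  68.]]
[0.56715349 0.28026611 0.17121779] [ 0.48111273 -6.3153917  31.2190088 ]
```

View pics/s2.png

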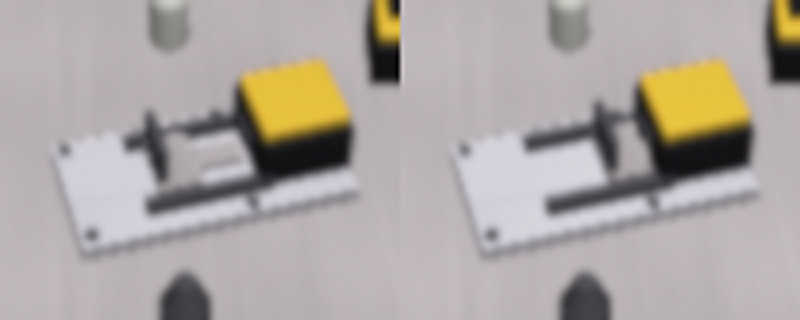

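In the right panel the thumb plate has moved up against the battery (x around 605 there), with its face measured at 592 mm. The slide is home. Now I'm aligning the tool and going down on the rocker.

```bash
python3 -m handwheel '[[0,-3,12,0,0,7],[0,-6,24,0,0,14],[0,-6,40,0,0,14],[0,-6,52,0,0,14],[0,-6,52,0,0,14]]' && python3 -m handwheel '[[0,0,4,0,0,0],[0,0,8,0,0,0],[0,0,12,0,0,0],[0,0,16,0,0,0],[0,0,16,0,0,0]]'
```

```text
time_s: 7.2
ee_pos: [0.5645, 0.2842, 0.1174]
eef_rot: [0.001, 1.0, 0.008, -0.002]
contact_force: [-0.7, -0.2, -0.2]
width: 0.0004
time_s: 7.7
ee_pos: [0.5665, 0.286, 0.104]
eef_rot: [-0.0, 1.0, 0.008, 0.001]
contact_force: [1.2, -0.1, 1.6]
width: 0.0003
```

```bash
python3 -m handwheel '[[0,0,2,0,0,0],[0,0,4,0,0,0],[0,0,6,0,0,0],[0,0,7,0,0,0],[0,0,8,0,0,0]]' && python3 -m handwheel '[[0,0,1,0,0,0],[0,0,2,0,0,0],[0,0,3,0,0,0],[0,0,4,0,0,0],[0,0,4,0,0,0]]'
```

```text
time_s: 8.2
ee_pos: [0.5655, 0.2861, 0.0956]
eef_rot: [-0.0, 1.0, 0.008, 0.0]
contact_force: [3.0, 0.6, 2.4]
width: 0.0002
time_s: 8.7
ee_pos: [0.5657, 0.2862, 0.0952]
eef_rot: [0.0, 1.0, 0.008, 0.0]
contact_force: [-7.4, -5.4, 30.5]
width: 0.0005
```

The rocker hit its stop: z=0.095 as predicted, and force jumped to 30 N. Lifting, crossing to the station, then looking.

```bash
python3 -m handwheel '[[0,0,-20,0,0,0],[0,0,-50,0,0,0],[0,0,-80,0,0,0],[0,40,-84,0,0,0],[0,85,-84,0,0,0]]' && python3 -m handwheel '[[0,48,0,0,0,0],[0,96,0,0,0,0],[0,144,0,0,0,0],[0,192,0,0,0,0],[0,240,0,0,0,0]]' && python3 -m handwheel '[[0,48,0,0,0,0],[0,96,0,0,0,0],[0,144,0,0,0,0],[0,192,0,0,0,0],[0,215,0,0,0,0]]'
python3 - <<'E'
from h import *
p,P=cloud("side");p2,P2=cloud("top");z0=np.load("side0.npz");t0=np.load("top0.npz")
b=[a[125:185,265:345,::-1] for a in (z0["p"],p)]
cv2.imwrite("pics/s3.png",cv2.resize(np.hstack(b),(800,300),interpolation=cv2.INTER_CUBIC))
for Q in(t0["P"],P2):
    m=(abs(Q[...,1]-.2865)<.015)&(Q[...,2]>.08)&(Q[...,2]<.13)
    print([(int(1000*x),round(float(1000*np.median(Q[m&(abs(Q[...,0]-x)<.005)][:,2])),1)) for x in np.arange(.495,.575,.01)])
s=manip.observe();R=__import__("scipy.spatial.transform",fromlist=["Rotation"]).Rotation.from_quat(np.roll(s["eef_rot"],-1))
print(s["ee_pos"],R.inv().apply(np.array([.551,-.26,.09])-s["ee_pos"])*1000)
E
```

```text
time_s: 9.2
ee_pos: [0.5657, 0.2024, 0.1763]
eef_rot: [-0.001, 1.0, 0.01, -0.0]
contact_force: [0.8, -1.0, -0.8]
width: 0.0004
time_s: 9.7
ee_pos: [0.5688, -0.0405, 0.1748]
eef_rot: [-0.0, 1.0, 0.008, -0.002]
contact_force: [0.6, 0.1, 0.7]
width: 0.0006
time_s: 10.2
ee_pos: [0.5713, -0.2591, 0.1745]
eef_rot: [0.001, 1.0, 0.005, -0.002]
contact_force: [0.8, 0.1, -0.4]
width: 0.0007
[(495, 94.0), (505, 92.9), (515, 93.1), (525, 93.2), (535, 95.9), (545, 99.3), (555, 102.6), (565, 105.0)]
[(495, 105.1), (505, 104.2), (515, 100.9), (525, 95.2), (535, 95.1), (545, 96.2), (555, 95.4), (565, 93.8)]
[ 0.57141007 -0.25863364  0.17440375] [-20.1301504    1.10222221  84.4748042 ]
```

View pics/s3.png

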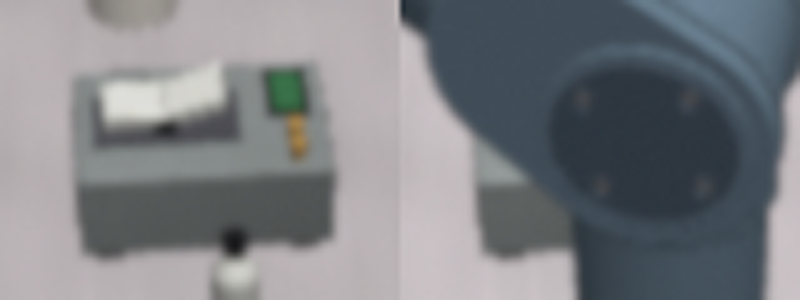

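The arm hides the supply in the side view. The top depth shows the rocker over: +x half level at 95 mm, -x end raised to 105 mm. Going down on the large button.

```bash
python3 -m handwheel '[[-10,1,25,0,0,0],[-20,1,50,0,0,0],[-20,1,75,0,0,0],[-20,1,90,0,0,0],[-20,1,92,0,0,0]]' && python3 -m handwheel '[[0,0,3,0,0,0],[0,0,6,0,0,0],[0,0,8,0,0,0],[0,0,10,0,0,0],[0,0,10,0,0,0]]'
```

```text
time_s: 10.8
ee_pos: [0.5525, -0.2531, 0.0815]
eef_rot: [-0.001, 1.0, 0.009, -0.002]
contact_force: [0.7, -0.3, 0.7]
width: 0.0003
time_s: 11.3
ee_pos: [0.5539, -0.2554, 0.0738]
eef_rot: [0.0, 1.0, 0.008, 0.0]
contact_force: [-1.0, -0.0, 0.2]
width: 0.0005
```

```bash
python3 -m handwheel '[[-1,2,-4,0,0,0],[-2,5,-4,0,0,0],[-2,5,0,0,0,0],[-2,5,2,0,0,0],[-2,5,4,0,0,0]]' && python3 -m handwheel '[[0,0,1,0,0,0],[0,0,2,0,0,0],[0,0,3,0,0,0],[0,0,4,0,0,0],[0,0,4,0,0,0]]'
```

```text
time_s: 11.8
ee_pos: [0.552, -0.261, 0.0697]
eef_rot: [0.0, 1.0, 0.008, 0.0]
contact_force: [-0.1, -0.7, 4.3]
width: 0.0006
time_s: 12.3
ee_pos: [0.552, -0.261, 0.0664]
eef_rot: [0.0, 1.0, 0.008, 0.0]
contact_force: [-3.1, -2.2, 9.1]
width: 0.0007
```

```bash
python3 -m handwheel '[[0,0,1,0,0,0],[0,0,2,0,0,0],[0,0,2,0,0,0],[0,0,2,0,0,0],[0,0,2,0,0,0]]'
```

```text
time_s: 12.8
ee_pos: [0.5521, -0.2611, 0.0662]
eef_rot: [0.001, 1.0, 0.007, 0.0]
contact_force: [-7.7, 1.5, 24.7]
width: 0.0004
```

The button bottomed out: z stalled at 0.066 and force rose to 25 N. Releasing, and moving clear to look.

```bash
python3 -m handwheel '[[0,0,-5,0,0,0],[0,0,-15,0,0,0],[0,0,-50,0,0,0],[0,0,-95,0,0,0],[0,0,-130,0,0,0]]' && python3 -m handwheel '[[-40,20,0,0,0,0],[-80,40,0,0,0,0],[-115,70,0,0,0,0],[-145,105,0,0,0,0],[-170,145,0,0,0,0]]'&& python3 -m handwheel '[[-15,40,0,0,0,0],[-30,80,0,0,0,0],[-30,80,0,0,0,0],[-30,80,0,0,0,0],[-30,80,0,0,0,0]]'
python3 - <<'E'
from h import *
p,P=cloud("top");t=np.load("top0.npz");q=t["P"];s,S=cloud("side")
cv2.imwrite("pics/end.png",np.vstack([cv2.resize(a,(640,267),interpolation=cv2.INTER_CUBIC) for a in (p[160:260,215:455,::-1],)]+[cv2.resize(s[120:345,200:440,::-1],(320,300))]*0))
cv2.imwrite("pics/end_side.png",s[:,:,::-1])
for n,Q in(("before",q),("after",P)):
    st=Q[200:235,378:437].reshape(-1,3)
    b=st[np.hypot(st[:,0]-.551,st[:,1]+.26)<.014]
    box=st[(st[:,2]>.04)&(st[:,2]<.057)];r=cv2.minAreaRect((box[:,:2]*1000).astype(np.float32))
    ro=Q[(abs(Q[...,1]-.2865)<.015)&(abs(Q[...,0]-.565)<.006)]
    th=Q[200:222,315:345].reshape(-1,3);th=th[(th[:,2]>.05)&(th[:,2]<.072)&(abs(th[:,0]-.575)<.045)]
    print(n,"button z",np.nanmedian(b[:,2]),"station",np.round(r[0],1),round(r[2],1),"rocker+x z",np.nanmedian(ro[:,2]),"thumb",np.round(np.nanmedian(th,0),3))
d=np.abs(p.astype(int)-t["p"]).max(-1)>50
n,_,stt,c=cv2.connectedComponentsWithStats(d[90:300,60:600].astype(np.uint8))
print([(int(a[0])+60,int(a[1])+90,int(a[4])) for a in stt[1:] if a[4]>5]); print(manip.observe()["ee_pos"],manip.observe()["time_s"])
E
```

```text
time_s: 13.3
ee_pos: [0.5522, -0.2592, 0.1956]
eef_rot: [-0.001, 1.0, 0.008, 0.0]
contact_force: [1.1, -0.9, -0.2]
width: 0.0007
time_s: 13.8
ee_pos: [0.3828, -0.4074, 0.1937]
eef_rot: [-0.001, 1.0, 0.009, -0.0]
contact_force: [0.7, 0.4, 0.3]
width: 0.0002
time_s: 14.3
ee_pos: [0.3567, -0.4864, 0.1934]
eef_rot: [-0.001, 1.0, 0.009, 0.0]
contact_force: [-0.7, 0.3, -0.4]
width: 0.0003
before button z 0.07240915906413825 station [ 553.5 -310.5] 2.4 rocker+x z 0.10426049380820634 thumb [ 0.555 -0.02   0.063]
after button z 0.07234721446965131 station [ 553.  -310.7] 2.7 rocker+x z 0.09526167178700984 thumb [ 0.592 -0.013  0.063]
[(321, 203, 53), (322, 213, 77), (238, 233, 13), (456, 237, 3279)]
[ 0.35676704 -0.48658994  0.19361935] 14.4
```

View pics/end_side.png

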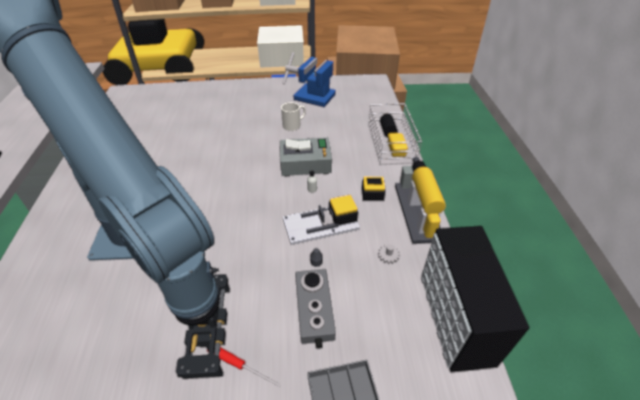

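The side view shows the slide against the battery (330,213), the rocker over (298,145), and the station and loose things in place. The arm is clear, about 19 cm up.

```bash
python3 -c "from cell import job; print(job.close_job())"
```

```text
the job is handed in; nothing more can be done
None
```

I pushed the lock slide home, pressed the rocker over to on, and pressed and released the large button, in that order. I handed the job in at about 14.4 s of the 61 s allowed; no verdict is reported.

- **Lock slide:** it stalled at its end stop under about 17 N. The pictures show the thumb plate moved 37 mm, from x = 555 to 592 mm, where its home position was expected.
- **Rocker:** it stopped at z = 95 mm under about 30 N. The last top view puts the +x half at 95 mm (104 mm before).
- **Large button:** it bottomed at z = 66 mm under about 25 N and is back up at 72 mm, the same as before.
- **Station and loose things:** the station moved less than 1 mm, within measuring noise. The before/after top pictures differ only at the slide, the rocker and the arm. In the top view the arm covered part of the bench at the right, but the side view shows the screwdriver there looking unmoved. The small buttons were not gone near, though I did not measure them separately.

One check was blocked: while I was at the station, the arm hid the rocker from the side camera, so I confirmed it from top depth first. The final side view agreed.

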